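# Set the 20 mm blank on the anvil

### The job

Three flat-bar blanks stand on edge on the smith's bench, 14, 20 and 26 mm thick. Pinch them across their thickness to find the 20 mm one by the finger opening, and stand it on its edge in the middle of the bench anvil's face; leave the other two standing where they are.

Things in the scene. Friction and masses are not known exactly. Their poses are not given: they have to be found in the camera images.
- blank_a_center (a point): centre (half-way along, across and up) of blank a, a dark steel flat-bar blank with bright saw-cut ends, standing on edge on the bench: 90 mm long (its x axis), 40 mm tall (z up), thickness along its y axis 14, 20 or 26 mm. The three blanks, a, b and c, are one of each thickness and otherwise look alike; which letter has which thickness is not told and must be measured. Solid steel: 0.40, 0.57 or 0.73 kg by thickness, give or take 5 %.
- blank_b_center (a point): centre (half-way along, across and up) of blank b, a dark steel flat-bar blank with bright saw-cut ends, standing on edge on the bench: 90 mm long (its x axis), 40 mm tall (z up), thickness along its y axis 14, 20 or 26 mm. The three blanks, a, b and c, are one of each thickness and otherwise look alike; which letter has which thickness is not told and must be measured. Solid steel: 0.40, 0.57 or 0.73 kg by thickness, give or take 5 %.
- blank_c_center (a point): centre (half-way along, across and up) of blank c, a dark steel flat-bar blank with bright saw-cut ends, standing on edge on the bench: 90 mm long (its x axis), 40 mm tall (z up), thickness along its y axis 14, 20 or 26 mm. The three blanks, a, b and c, are one of each thickness and otherwise look alike; which letter has which thickness is not told and must be measured. Solid steel: 0.40, 0.57 or 0.73 kg by thickness, give or take 5 %.
- anvil: small steel bench anvil, fixed to the bench, 200 x 130 mm at the foot; origin at the centre of its underside, on the bench, straight below the middle of its flat bright top face, which is 120 mm above the origin: face 180 mm long (along its x axis, towards the pointed horn), 90 mm wide (y); the horn reaches 115 mm further on beyond the +x end of the face and rises no higher than the face. z is up.
There are look-alikes about, which are no part of the job. What is shaped like the part that bears blank_b_center but orange is not meant. What is shaped like the part that bears blank_a_center but blue or turquoise is not meant.

How it is judged:
At the end, for the whole second after the job is handed in: The 20 mm blank (known by its weight: load on the anvil 4.7 to 6.3 N) stands on edge on the anvil, released, within 10 degrees of upright and 30 mm of the middle of the face; the other two stand on the bench, within 10 degrees of upright and 40 mm of their starts (((horizontal distance between blank_a_center and anvil below 0.03 m and z of blank_a_center in the frame of anvil between 0.134 and 0.146 m and angle between blank_a_center's own z axis and vertical below 0.18 rad and (distance of blank_b_center from where it was at the start of the episode below 0.04 m and angle between blank_b_center's own z axis and vertical below 0.18 rad) and (distance of blank_c_center from where it was at the start of the episode below 0.04 m and angle between blank_c_center's own z axis and vertical below 0.18 rad)) or (horizontal distance between blank_b_center and anvil below 0.03 m and z of blank_b_center in the frame of anvil between 0.134 and 0.146 m and angle between blank_b_center's own z axis and vertical below 0.18 rad and (distance of blank_a_center from where it was at the start of the episode below 0.04 m and angle between blank_a_center's own z axis and vertical below 0.18 rad) and (distance of blank_c_center from where it was at the start of the episode below 0.04 m and angle between blank_c_center's own z axis and vertical below 0.18 rad)) or (horizontal distance between blank_c_center and anvil below 0.03 m and z of blank_c_center in the frame of anvil between 0.134 and 0.146 m and angle between blank_c_center's own z axis and vertical below 0.18 rad and (distance of blank_a_center from where it was at the start of the episode below 0.04 m and angle between blank_a_center's own z axis and vertical below 0.18 rad) and (distance of blank_b_center from where it was at the start of the episode below 0.04 m and angle between blank_b_center's own z axis and vertical below 0.18 rad))) and contact force between anvil and anything else between 4.7 and 6.3 N); the robot touches nothing.
It also fails if it takes over 56 s, if anything falls off the work surface, if the arm or the gripper's body presses on something with over 40 N, if the wrist force passes 120 N, or if a joint passes its speed limit or range.

### The arm

A 7-joint arm with a two-finger parallel gripper is mounted at the origin on the work surface. World frame = base frame: x ahead of the robot, y to its left, z up, the work surface at z = 0. Lengths are in m, angles in rad, forces in N, time in s.
With the tool pointing down it reaches from about 0.4 to 0.9 m from the base axis. Payload 5.6 kg.
Tool frame: the origin (TCP) lies midway between the tips of the shut fingers; the grasp point (between the pads) lies 19 mm behind it; y points along the fingers, z is the direction in which the jaws open and shut, and the axes are right-handed (so a half turn about y gives the same grasp; the last joint's range is limited). The gripper opens to 92 mm and grips with 3 to 60 N. Pads are 20 mm wide; open, the fingers measure 128 mm over their backs; the gripper's body (75 mm by 189 mm) begins 69 mm behind the grasp point.
Start: joints at [1.206, 0.468, -0.012, 1.603, 0.006, 1.071, -0.056], TCP at [0.206, -0.617, 0.183] pointing down, gripper open.
Joint ranges: [-2.53, 2.53], [-0.31, 2.02], [-1.57, 1.55], [0.28, 2.44], [-1.29, 4.43], [0.15, 1.84], [-2.92, 2.92]. Speed limits (rad/s): [2.57, 2.57, 3.14, 3.14, 3.14, 3.14, 3.14].

### API

Orientations are given as a 3x3 rotation matrix whose columns are the frame's x, y, z axes.
In Python, from station import env, effector, solver, viewer, workorder, search_frame, tip_of gives the robot as it stands. Calls block until the motion is done:
- env.reach(position, orientation): joint-space move of the TCP to a pose.
- env.movel(position, frame=None, rate=0.15): straight line of the TCP; frame=None keeps the orientation; rate is the mean speed in m/s.
- env.goto_joints(angles): joint-space move.
- effector.release() and effector.grasp(squeeze=None): open the fingers fully, or close them until they stop; squeeze is the grip in N (None keeps the last).
- env.pause(seconds).
- solver.inverse_kinematics(position, orientation): joint angles nearest the present ones, or None.
- env.sense(): the state.
- viewer.read_camera(name): name is "scene" or "side" or "wrist"; returns (picture, depth): 480x640x3 uint8, red, green, blue; 480x640 float32, m along the optical axis (not along the pixel's ray), 0 where there is no reading.
- viewer.camera_info(name): a dict with "intrinsics" (3x3 intrinsics, pixels), "eye" and "rotation" of the camera in the world; the wrist camera has in their place "T_tool_cam" (4x4, takes a point from camera to tool coordinates, whose origin is the TCP and whose axes are the tool frame's). Camera axes: x right, y up, looking along -z (the intrinsics and any distortion apply to the point x, -y, -z); pixel columns grow to the right and rows downward; lengths in m; the calibration is good to about 2 mm. The wrist camera is an equidistant fisheye: a pixel r from the principal point sees the ray r / f radians off the axis. A picture is of the moment at which its call begins: read the wrist's pose just before it. camera_info takes no time and is no camera call.
A pose or a line that the arm cannot do raises env.PlanningError and nothing moves.
- workorder.finish_job(): hands the job in, once; it reports no verdict.
Trained networks look in the newest picture that a camera, given by its name, has taken for a name from the list of things; names that differ only in an ending like _2 or _b are one class to them, and where a whole thing is asked for, a point or a joint stands for the part that bears it (a point fixed in the world has none). Each returns a list of dicts, best first, with "score" (0 to 1); they miss things now and then, are a little off and sometimes report something else, mostly with a low value. They report only what shows in the picture. A call takes as long as a camera call. They do not tell look-alikes from the thing itself.
- search_frame(camera, name): "at" ([x, y, z] in m, in world coordinates, good to about 4 mm: the middle of the surface that is visible of it).
- tip_of(camera, name): "at" ([x, y, z] in m, in world coordinates, good to about 4 mm: a listed point, or the origin of a listed thing).
The state is a dict: "t": time; "joint_positions": joint angles; "joint_velocities": joint speeds; "tau": joint torques, N m; "ee_pos": TCP position; "tcp_rot": TCP orientation; "wrist_force": force on the tool from outside, world axes, zero at the start; "moment": the same for the moment, N m; "gripper_width": finger opening in m.
Only numpy, scipy, OpenCV 4.12 (cv2) and the standard library are available. Lean on these libraries where they do the work, as an engineer would, in place of code of your own. Each camera call takes 0.05 s, during which the arm holds its last target.

## Working session

There is one attempt and no reset: what is moved stays moved. The work goes in short steps, each a Python script; the robot and the scene stay as the last script left them, time stands still between calls to the robot, and variables do not carry over. Pictures are saved under pics/ and viewed, and the job is handed in when it is done.

```bash
ls; mkdir -p pics; python3 - <<'E'
from station import env, effector, solver, viewer, workorder, search_frame, tip_of
import cv2
s=env.sense();print(s['t'],s['ee_pos'],s['tcp_rot'],s['gripper_width'])
for n in('scene','side'):
    p,d=viewer.read_camera(n);cv2.imwrite(f'pics/{n}0.png',p[:,:,::-1])
    i=viewer.camera_info(n);print(n,i)
    for o in('blank_a_center','anvil'):
        for k,r in enumerate(tip_of(n,o)):print(o,r)
print(viewer.camera_info('wrist'))
E
```

```text
pics
0.0 [ 0.20529862 -0.61603648  0.18172534] [[-9.48696530e-01 -6.81594965e-04  3.16187334e-01]
 [-3.16188047e-01  1.67663454e-03 -9.48695055e-01]
 [ 1.16495169e-04 -9.99998362e-01 -1.80612955e-03]] 0.09195870667346231
scene {'intrinsics': array([[527.55590207,   0.        , 318.09569645],
       [  0.        , 527.55590207, 238.22377686],
       [  0.        ,   0.        ,   1.        ]]), 'eye': array([1.09823674, 0.41885034, 0.80077977]), 'rotation': array([[-0.62997168, -0.52510966,  0.57218487],
       [ 0.7764642 , -0.41120338,  0.47750928],
       [-0.01546039,  0.74509839,  0.66677534]])}
blank_a_center {'at': [0.3399, -0.3744, 0.0232], 'score': 0.94}
blank_a_center {'at': [0.4663, -0.3424, 0.0207], 'score': 0.72}
blank_a_center {'at': [0.4513, -0.4556, 0.0176], 'score': 0.58}
anvil {'at': [0.5652, 0.2491, -0.0022], 'score': 0.58}
side {'intrinsics': array([[478.92429042,   0.        , 316.64061943],
       [  0.        , 478.92429042, 237.12969836],
       [  0.        ,   0.        ,   1.        ]]), 'eye': array([0.30094993, 0.56739145, 0.66449952]), 'rotation': array([[-0.96663385,  0.16920295, -0.1923262 ],
       [-0.25599429, -0.66524244,  0.70136967],
       [-0.00926974,  0.72720207,  0.68636085]])}
blank_a_center {'at': [0.3423, -0.3666, 0.0163], 'score': 0.94}
blank_a_center {'at': [0.4504, -0.4506, 0.0228], 'score': 0.74}
anvil {'at': [0.5685, 0.2484, 0.0006], 'score': 0.72}
{'intrinsics': array([[371.64829954,   0.        , 318.80875312],
       [  0.        , 371.64829954, 240.57233931],
       [  0.        ,   0.        ,   1.        ]]), 'T_tool_cam': array([[-5.60429691e-04, -9.61283428e-01, -2.75560986e-01,
        -7.86828091e-02],
       [ 4.01503848e-04,  2.75560790e-01, -9.61283564e-01,
        -2.02114206e-01],
       [ 9.99999762e-01, -6.49370647e-04,  2.31526546e-04,
         1.01129462e-04],
       [ 0.00000000e+00,  0.00000000e+00,  0.00000000e+00,
         1.00000000e+00]])}
```

View pics/scene0.png

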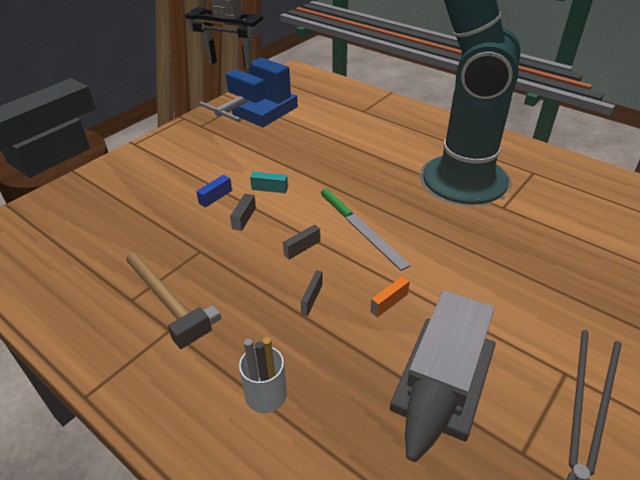

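View pics/side0.png

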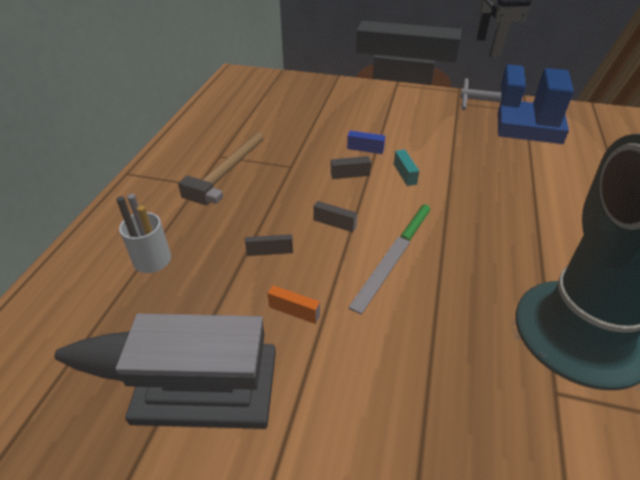

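The scene picture shows three dark blanks, near (243,211), (302,241) and (312,292). The look-alikes are blue (214,190), turquoise (269,182) and orange (390,296). The three dark grey ones fit the description. The anvil face is near (453,340), with its horn towards the viewer. Next I'll localise the blanks from depth and check a crop.

```bash
cat > h.py <<'E'
from station import env, effector, solver, viewer, workorder, search_frame, tip_of
import numpy as np, cv2
def cloud(n):
    p,d=viewer.read_camera(n);i=viewer.camera_info(n);K=i['intrinsics']
    v,u=np.mgrid[:480,:640]
    c=np.stack([(u-K[0,2])/K[0,0]*d,-(v-K[1,2])/K[1,1]*d,-d],-1)
    return p,d,c@i['rotation'].T+i['eye']
def topix(n,P):
    i=viewer.camera_info(n);K=i['intrinsics'];c=i['rotation'].T@(np.array(P)-i['eye'])
    return K[0,2]+K[0,0]*c[0]/-c[2],K[1,2]+K[1,1]*c[1]/c[2]
E
python3 - <<'E'
from h import *
for n in('scene','side'):
    p,d,X=cloud(n)
    hsv=cv2.cvtColor(p,cv2.COLOR_RGB2HSV)
    z=X[...,2]
    table=(abs(z)<.01)&(d>0);print(n,'table z',np.median(z[table]))
    m=(z>.012)&(z<.06)&(hsv[...,1]<90)&(d>0)&(X[...,0]>.2)&(X[...,0]<.75)&(X[...,1]<.1)&(X[...,1]>-.6)
    k,l,st,ce=cv2.connectedComponentsWithStats(m.astype('uint8'))
    for j in range(1,k):
        if st[j,4]<60: continue
        P=X[l==j];zt=P[:,2].max();T=P[P[:,2]>.036]
        if len(T)<20: continue
        r=cv2.minAreaRect((T[:,:2]*1000).astype('float32'))
        print(ce[j].round(),st[j,4],'z',np.percentile(P[:,2],[5,95]).round(3),'top n',len(T),np.round(r[0],1),np.round(r[1],1),round(r[2],1),'hsv',np.median(hsv[l==j],0))
    m=(z>.112)&(z<.13)&(X[...,1]>0)&(X[...,0]>.3)&(X[...,0]<.9)&(abs(X[...,1]-.25)<.25)
    k,l,st,ce=cv2.connectedComponentsWithStats(m.astype('uint8'))
    j=1+st[1:,4].argmax();T=X[l==j];r=cv2.minAreaRect((T[:,:2]*1000).astype('float32'));print('anvil',len(T),np.median(T[:,2]),r)
    cx,cy=(270,240) if n=='scene' else (315,205)
    cv2.imwrite(f'pics/crop_{n}.png',cv2.resize(p[cy-90:cy+90,cx-110:cx+110,::-1],None,fx=3.5,fy=3.3,interpolation=cv2.INTER_CUBIC))
E
```

```text
scene table z 0.0004478752861099
[243. 211.] 499 z [0.015 0.042] top n 297 [ 466.9 -336.1] [92.4 28. ] 23.0 hsv [11. 17. 75.]
[301. 240.] 586 z [0.015 0.042] top n 294 [ 461.2 -160.3] [24.1 91. ] 79.1 hsv [12.  57.5 53. ]
[311. 292.] 429 z [0.015 0.042] top n 251 [563.5 -45.8] [91.8 14.3] 19.0 hsv [11. 20. 74.]
[209. 315.] 303 z [0.019 0.044] top n 91 [ 742.1 -164.6] [15.5 38.8] 0.3 hsv [113.   9.  81.]
[277. 367.] 66 z [0.025 0.059] top n 49 [745.4  30.6] [20.   3.1] 84.7 hsv [100.    5.   97.5]
anvil 5619 0.12019530687926228 ((578.8125, 253.93307495117188), (219.14942932128906, 90.00269317626953), 12.954595565795898)
side table z 6.92676723446084e-05
[405. 171.] 255 z [0.014 0.038] top n 28 [ 344.3 -366.6] [25.3 93.5] 31.4 hsv [78. 49. 66.]
[350. 166.] 639 z [0.015 0.041] top n 296 [ 467.1 -336.7] [91.  31.7] 23.8 hsv [11. 54. 59.]
[211. 194.] 317 z [0.016 0.043] top n 73 [ 746.2 -161.3] [35.4 12.5] 77.5 hsv [10. 20. 84.]
[335. 214.] 710 z [0.014 0.041] top n 335 [ 461.6 -159.7] [24.6 90. ] 79.1 hsv [12. 58. 60.]
[268. 243.] 698 z [0.014 0.041] top n 300 [564.7 -45.5] [87.5 17.5] 18.9 hsv [12. 57. 57.]
[162. 251.] 254 z [0.014 0.058] top n 133 [746.6  29.7] [40.   6.3] 89.3 hsv [ 90.   4. 118.]
anvil 8196 0.12028611138246759 ((581.1487426757812, 255.19436645507812), (214.69036865234375, 92.07752990722656), 12.906744003295898)
```

View pics/crop_scene.png

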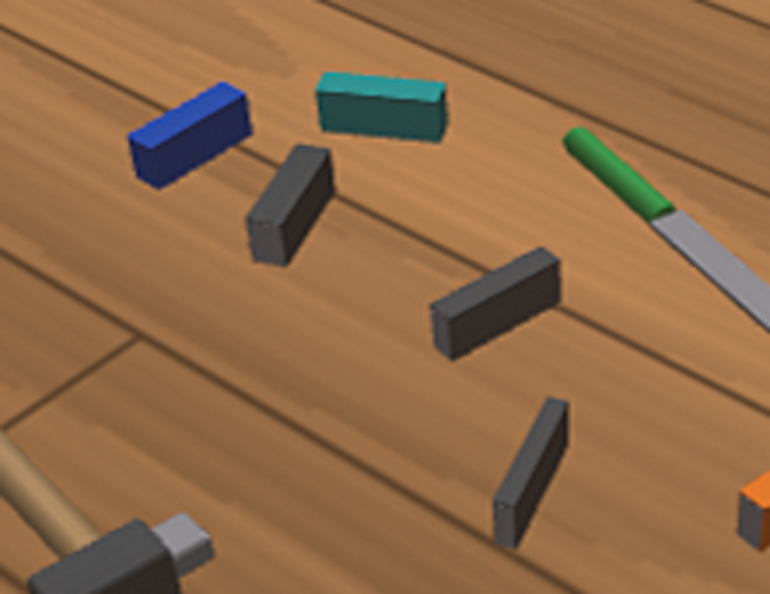

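View pics/crop_side.png

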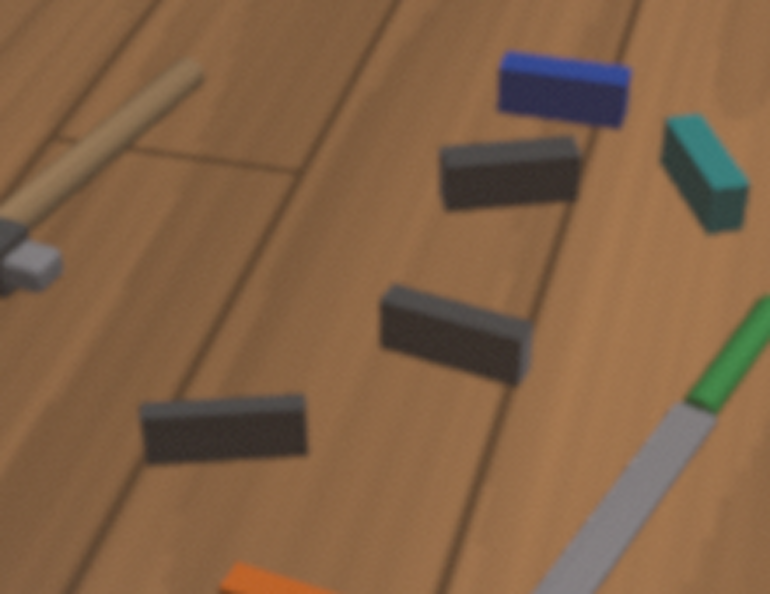

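The crops show only three dark blanks; the orange, blue and turquoise bars are excluded. Depth puts the middle blank (scene 302,241) at about 20 mm thick, so I'll pinch that one first.

```bash
cat >> h.py <<'E'
def R(deg): # blank long axis at deg; jaws across, z near -y
    a=np.radians(deg); z=np.array([np.sin(a),-np.cos(a),0]); y=np.array([0,0,-1.]); return np.column_stack([np.cross(y,z),y,z])
E
python3 - <<'E'
from h import *
A=R(-10.9);b=np.array([.4613,-.160])
print(solver.inverse_kinematics([*b,.15],A),solver.inverse_kinematics([.562,.2505,.25],R(12.95)))
env.reach([*b,.15],A); env.movel([*b,.008],rate=.1)
s=env.sense();print(s['t'],s['ee_pos'],s['wrist_force'])
effector.grasp(10);s=env.sense();print(s['t'],s['ee_pos'],s['wrist_force'],'width',s['gripper_width'])
p,d=viewer.read_camera('side');cv2.imwrite('pics/side1.png',p[:,:,::-1])
E
```

```text
[ 0.47156308  0.25243184 -0.2367741   2.00924905  0.07558281  0.88807087
 -1.56674985] [ 0.16988362  0.51844347 -0.91196606  1.57431115  0.42422867  1.25937703
 -2.15518277]
3.8667 [ 0.46176712 -0.16012168  0.00853109] [0.45758981 0.368654   0.13714699]
5.1917 [ 0.46131335 -0.16208065  0.00940809] [-4.55168781 -3.59524605 14.71887676] width 0.006161295025468125
```

View pics/side1.png

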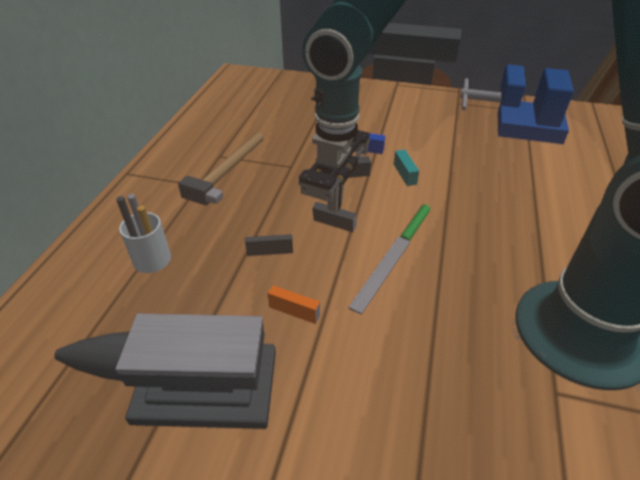

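The width reads 6 mm, and there is 14.7 N upward on the wrist. That doesn't fit any blank, so I'll look closer before moving.

```bash
python3 - <<'E'
from h import *
s=env.sense();print(s['tcp_rot'].round(3) if hasattr(s['tcp_rot'],'round') else s['tcp_rot'],s['gripper_width'],s['wrist_force'],s['moment'])
p,d=viewer.read_camera('side');a=cv2.resize(p[60:260,230:450,::-1],None,fx=3,fy=3,interpolation=cv2.INTER_CUBIC)
cv2.imwrite('pics/side2.png',a[:600,:660])
p,d=viewer.read_camera('wrist');cv2.imwrite('pics/wrist2.png',p[:,:,::-1])
p,d=viewer.read_camera('scene');cv2.imwrite('pics/scene2.png',cv2.resize(p[130:330,170:430,::-1],None,fx=3,fy=3,interpolation=cv2.INTER_CUBIC))
E
```

```text
[[-0.982  0.    -0.19 ]
 [ 0.19  -0.002 -0.982]
 [-0.001 -1.     0.002]] 0.006403589419750518 [-4.08403853 -4.64613522 14.08800726] [-0.77756884  1.08799853 -0.06151869]
```

View pics/side2.png

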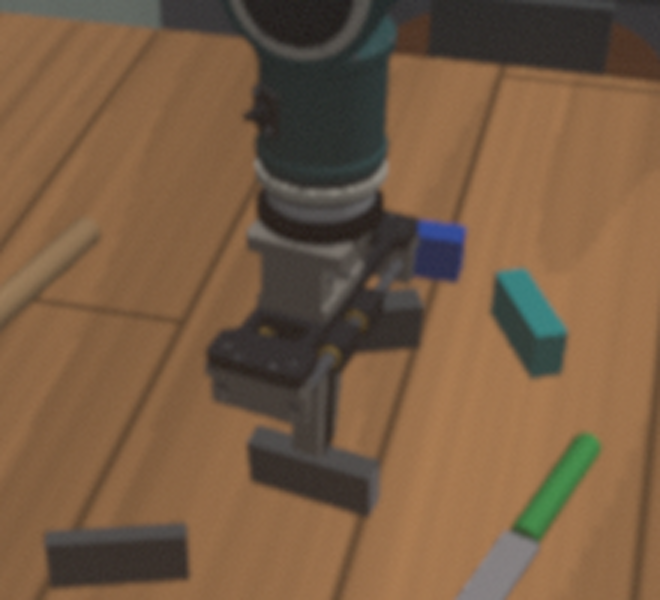

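View pics/wrist2.png

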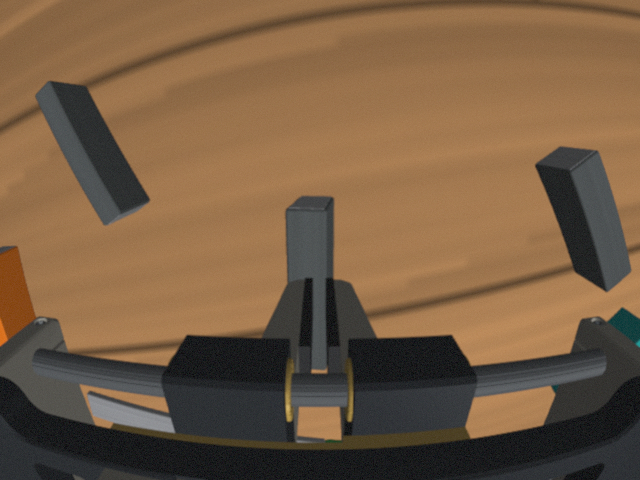

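View pics/scene2.png

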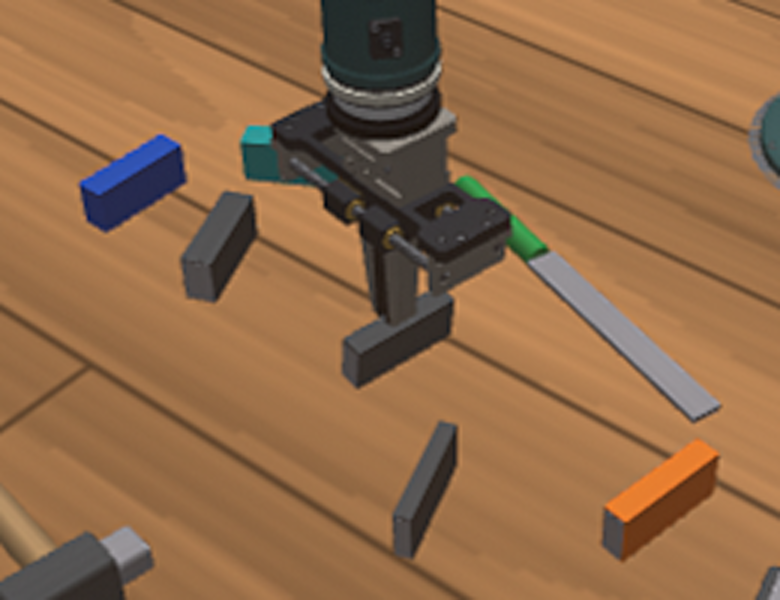

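```bash
python3 - <<'E'
from h import *
s=env.sense();t=s['ee_pos'];print(t,s['joint_positions'])
for n in('scene','side'):
    p,d,X=cloud(n)
    print(n,'tcp px',topix(n,t),'top px',topix(n,[t[0],t[1],.04]))
    m=(abs(X[...,0]-.461)<.06)&(abs(X[...,1]+.16)<.08)&(X[...,2]>.012)&(X[...,2]<.12)
    P=X[m];a=np.radians(-10.9);L=(P[:,0]-.4613)*np.cos(a)+(P[:,1]+.16)*np.sin(a);W=-(P[:,0]-.4613)*np.sin(a)+(P[:,1]+.16)*np.cos(a)
    for z0 in np.arange(.01,.12,.01):
        k=(P[:,2]>=z0)&(P[:,2]<z0+.01)
        if k.sum()>3: print(round(z0,2),k.sum(),'L',np.percentile(L[k],[2,98]).round(3),'W',np.percentile(W[k],[2,98]).round(3))
E
```

```text
[ 0.46130737 -0.16207683  0.00939987] [ 0.42560373  0.47983015 -0.18981345  2.09921355  0.16511555  0.57530325
 -1.64444594]
scene tcp px (np.float64(301.14071580744144), np.float64(245.58508266945248)) top px (np.float64(300.6224699900409), np.float64(235.24825772245364))
0.01 91 L [-0.043  0.044] W [-0.007  0.013]
0.02 116 L [-0.043  0.045] W [-0.006  0.014]
0.03 152 L [-0.044  0.044] W [-0.002  0.015]
0.04 181 L [-0.038  0.043] W [-0.01   0.016]
0.05 48 L [-0.008  0.01 ] W [-0.016  0.016]
0.06 59 L [-0.009  0.01 ] W [-0.018  0.017]
0.07 59 L [-0.009  0.011] W [-0.017  0.018]
0.08 61 L [-0.009  0.011] W [-0.017  0.02 ]
0.09 61 L [-0.005  0.011] W [-0.02  0.02]
0.1 46 L [-0.002  0.012] W [-0.02  0.02]
0.11 14 L [-0.005  0.013] W [0.011 0.022]
side tcp px (np.float64(334.8906670460371), np.float64(219.74326581657695)) top px (np.float64(335.1454827407821), np.float64(208.39282243085432))
0.01 110 L [-0.045  0.043] W [0.004 0.014]
0.02 145 L [-0.044  0.042] W [-0.     0.016]
0.03 216 L [-0.044  0.044] W [-0.001  0.016]
0.04 204 L [-0.043  0.043] W [-0.006  0.017]
0.05 59 L [-0.009  0.01 ] W [-0.013  0.017]
0.06 50 L [-0.009  0.01 ] W [-0.016  0.019]
0.07 42 L [-0.009 -0.002] W [-0.015  0.019]
0.08 39 L [-0.009 -0.003] W [-0.019  0.021]
0.09 37 L [-0.009 -0.004] W [-0.013  0.022]
0.1 24 L [-0.01  -0.006] W [-0.005  0.021]
```

```bash
python3 - <<'E'
from h import *
a=np.radians(-10.9)
for n in('scene','side'):
    p,d,X=cloud(n)
    L=(X[...,0]-.4613)*np.cos(a)+(X[...,1]+.162)*np.sin(a);W=-(X[...,0]-.4613)*np.sin(a)+(X[...,1]+.162)*np.cos(a);Z=X[...,2]
    m=(abs(L)<.11)&(abs(W)<.12)&(Z>.05)&(Z<.3)&(d>0)
    for z0 in np.arange(.05,.3,.01):
        k=m&(Z>=z0)&(Z<z0+.01)
        if k.sum()>3: print(n,round(z0,2),k.sum(),'L',np.percentile(L[k],[2,98]).round(3),'W',np.percentile(W[k],[2,98]).round(3))
E
```

```text
scene 0.05 41 L [-0.008  0.009] W [-0.012  0.018]
scene 0.06 55 L [-0.011  0.01 ] W [-0.015  0.019]
scene 0.07 60 L [-0.01  0.01] W [-0.015  0.02 ]
scene 0.08 61 L [-0.009  0.01 ] W [-0.014  0.021]
scene 0.09 65 L [-0.007  0.011] W [-0.019  0.022]
scene 0.1 40 L [-0.002  0.011] W [-0.019  0.023]
scene 0.11 17 L [-0.004  0.011] W [0.013 0.024]
scene 0.12 7 L [-0.016  0.023] W [-0.068  0.086]
scene 0.13 190 L [-0.029  0.031] W [-0.083  0.088]
scene 0.14 389 L [-0.026  0.031] W [-0.081  0.088]
scene 0.15 263 L [-0.024  0.031] W [-0.083  0.094]
scene 0.16 302 L [-0.026  0.03 ] W [-0.088  0.096]
scene 0.17 794 L [-0.028  0.029] W [-0.091  0.095]
scene 0.18 152 L [-0.02   0.023] W [-0.015  0.043]
scene 0.19 146 L [-0.019  0.023] W [-0.014  0.043]
scene 0.2 75 L [-0.019  0.028] W [0.004 0.043]
scene 0.21 190 L [-0.029  0.031] W [0.001 0.043]
scene 0.22 287 L [-0.03   0.036] W [-0.021  0.041]
scene 0.23 156 L [-0.021  0.032] W [-0.009  0.034]
scene 0.24 78 L [-0.019  0.036] W [-0.005  0.038]
scene 0.25 180 L [-0.021  0.037] W [-0.012  0.039]
scene 0.26 206 L [-0.023  0.037] W [-0.015  0.039]
[... 631 characters left out ...]
   0.095]
side 0.16 340 L [-0.03   0.026] W [-0.081  0.097]
side 0.17 828 L [-0.029  0.028] W [-0.087  0.096]
side 0.18 174 L [-0.021  0.019] W [-0.013  0.044]
side 0.19 119 L [-0.02   0.019] W [0.026 0.044]
side 0.2 113 L [-0.029  0.019] W [0.017 0.044]
side 0.21 262 L [-0.03   0.029] W [0.011 0.044]
side 0.22 341 L [-0.036  0.033] W [-0.014  0.04 ]
side 0.23 185 L [-0.031  0.024] W [-0.001  0.034]
side 0.24 123 L [-0.037  0.025] W [0.003 0.04 ]
side 0.25 234 L [-0.037  0.03 ] W [-0.004  0.04 ]
side 0.26 275 L [-0.037  0.03 ] W [-0.003  0.04 ]
side 0.27 217 L [-0.035  0.025] W [-0.001  0.039]
side 0.28 232 L [-0.035  0.024] W [-0.002  0.04 ]
side 0.29 275 L [-0.035  0.027] W [-0.     0.044]
```

Depth puts the fingers shut just above the blank's top face. The gripper body starts at z≈0.13, where the reported pose implies 0.097. So the real tips seem to be about 33 mm higher than reported. I'll open, rise and check this against the wrist camera.

```bash
cat >> h.py <<'E'
def wcloud():
    s=env.sense();p,d=viewer.read_camera('wrist');i=viewer.camera_info('wrist');K=i['intrinsics'];T=i['T_tool_cam']
    v,u=np.mgrid[:480,:640];x=(u-K[0,2])/K[0,0];y=(v-K[1,2])/K[1,1];r=np.hypot(x,y)+1e-9
    # ray angle r ; depth along axis
    t=np.tan(np.minimum(r,1.45));c=np.stack([x/r*t*d,-y/r*t*d,-d],-1)
    tool=c@T[:3,:3].T+T[:3,3];X=tool@np.array(s['tcp_rot']).T+np.array(s['ee_pos'])
    return p,d,X,tool,r
E
python3 - <<'E'
from h import *
effector.release()
s=env.sense();print(s['t'],s['ee_pos'],s['wrist_force'],s['gripper_width'])
env.movel([.4613,-.160,.10],rate=.15)
p,d,X,tool,r=wcloud();cv2.imwrite('pics/wrist3.png',p[:,:,::-1])
ok=(d>0)&(r<1.0)
Z=X[...,2]
print('wrist z hist',np.histogram(Z[ok],bins=np.arange(-.06,.1,.01)))
m=ok&(p.max(-1)<110)&(Z<.08)
k,l,st,ce=cv2.connectedComponentsWithStats(m.astype('uint8'))
for j in range(1,k):
    if st[j,4]>200:
        P=X[l==j];print(ce[j].round(),st[j,4],np.median(P,0).round(3),np.percentile(P[:,2],[3,97]).round(3))
# fingers in tool frame
for n in('scene','side'):
    p,d,X=cloud(n); e=np.array(env.sense()['ee_pos']);Rm=np.array(env.sense()['tcp_rot'])
    t=(X-e)@Rm; q=(abs(t[...,0])<.02)&(abs(t[...,2])<.075)&(X[...,2]>.06)&(t[...,1]>-.09)
    print(n,'finger y (tool) max',np.percentile(t[q][:,1],[50,99,100]),'z',np.percentile(t[q][:,2],[1,99]))
    cv2.imwrite(f'pics/{n}3.png',cv2.resize(p[100:300,180:430,::-1],None,fx=3,fy=3,interpolation=cv2.INTER_CUBIC))
E
```

```text
6.8917 [ 0.46130198 -0.16003042  0.00800951] [-0.03446695  0.05303897 -0.38466048] 0.09211271957585845
wrist z hist (array([     0,      0,      0,      0,      0,  82481, 116844,   5935,
         6258,   6597,   4619,      0,      0,      0,      0]), array([-6.00000000e-02, -5.00000000e-02, -4.00000000e-02, -3.00000000e-02,
       -2.00000000e-02, -1.00000000e-02,  1.38777878e-17,  1.00000000e-02,
        2.00000000e-02,  3.00000000e-02,  4.00000000e-02,  5.00000000e-02,
        6.00000000e-02,  7.00000000e-02,  8.00000000e-02,  9.00000000e-02]))
[232. 105.] 6589 [ 0.6   -0.058  0.009] [-0.001  0.041]
[431. 213.] 13481 [ 0.465 -0.314  0.02 ] [-0.     0.041]
[  8. 257.] 999 [0.5   0.172 0.017] [0.003 0.026]
[549. 303.] 2013 [ 0.355 -0.366  0.02 ] [0.003 0.039]
[141. 302.] 282 [0.424 0.023 0.   ] [-0.001  0.002]
[268. 364.] 328 [ 0.344 -0.088  0.009] [0.006 0.013]
[323. 427.] 636 [ 0.239 -0.126  0.   ] [-0.001  0.001]
scene finger y (tool) max [-0.06315004 -0.03291314 -0.03219645] z [-0.06373991  0.05965677]
side finger y (tool) max [-0.06259235 -0.03229927 -0.0309069 ] z [-0.06512518  0.05733153]
```

View pics/wrist3.png

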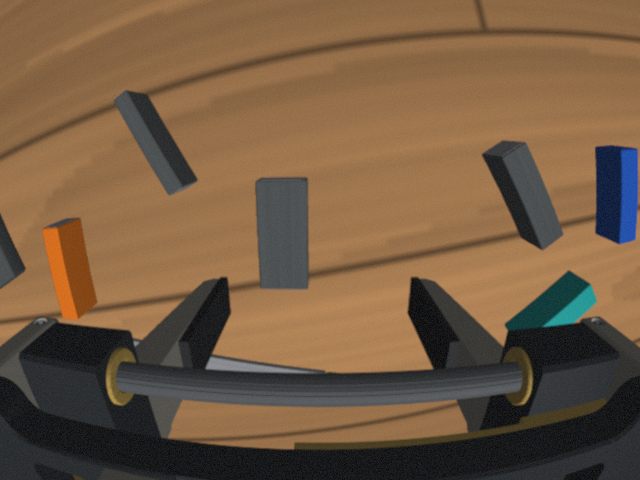

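View pics/side3.png

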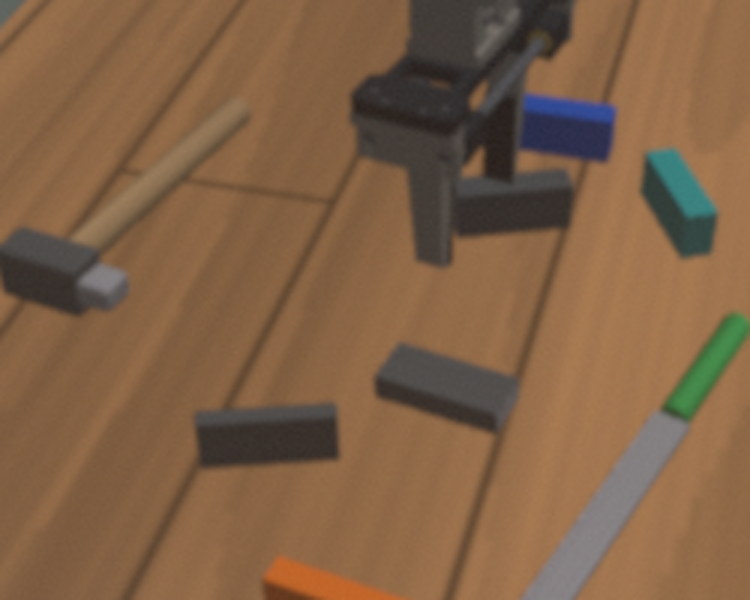

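The side view shows the blank now lying flat, tipped by my closing and opening on its top. The real fingertips are about 32 mm short of the reported TCP (tool y = -0.032), so I'll offset for that from here on. First I need the blank's pose and thickness, and then to see whether a horizontal tool pose is reachable to right it.

```bash
python3 - <<'E'
from h import *
s=env.sense();print(s['t'])
for n in('scene','side'):
    p,d,X=cloud(n);z=X[...,2];hsv=cv2.cvtColor(p,cv2.COLOR_RGB2HSV)
    m=(abs(X[...,0]-.461)<.09)&(abs(X[...,1]+.16)<.09)&(z>.006)&(z<.05)&(hsv[...,1]<110)&(d>0)
    m=cv2.morphologyEx(m.astype('uint8'),cv2.MORPH_OPEN,np.ones((3,3)));k,l,st,ce=cv2.connectedComponentsWithStats(m);j=1+st[1:,4].argmax()
    P=X[l==j];print(n,ce[j],np.percentile(P[:,2],[50,90,98]),np.histogram(P[:,2],bins=np.arange(0,.05,.002))[0])
    zt=np.percentile(P[:,2],80);T=P[P[:,2]>zt-.003];r=cv2.minAreaRect((T[:,:2]*1000).astype('float32'));print(zt,r)
p,d,X,tool,r=wcloud();z=X[...,2]
m=(abs(X[...,0]-.461)<.09)&(abs(X[...,1]+.16)<.07)&(z>.006)&(z<.05)&(d>0)
P=X[m];zt=np.median(P[:,2]);T=P[abs(P[:,2]-zt)<.003];print('wrist',zt,np.histogram(P[:,2],bins=np.arange(0,.05,.002))[0],cv2.minAreaRect((T[:,:2]*1000).astype('float32')))
# horizontal feasibility: try tool y dir horizontal at angle phi, jaws vertical, near anvil & height .14
def Rh(phi,sg):
    a=np.radians(phi);y=np.array([np.cos(a),np.sin(a),0]);zz=np.array([0,0,sg]);return np.column_stack([np.cross(y,zz),y,zz])
for pos in ([.55,.25,.145],[.60,.2,.145],[.5,.2,.145],[.55,-.16,.2]):
    o=[]
    for phi in range(-180,180,20):
        for sg in(1,-1):
            q=solver.inverse_kinematics(pos,Rh(phi,sg))
            if q is not None:o.append((phi,sg))
    print(pos,o)
E
```

```text
7.8083
scene [310.41536273 251.45945946] [0.01964025 0.02182971 0.02294675] [  0   0   0  28  27  21  32  26  57 224 229  56   3   0   0   0   0   0
   0   0   0   0   0   0]
0.02118939103578179 ((466.0694274902344, -130.57635498046875), (42.456295013427734, 91.29485321044922), 78.76912689208984)
side [328.8630137  228.31382316] [0.01938072 0.02119431 0.02213051] [  0   0   0  22  37  33  35  37  66 294 258  21   0   0   0   0   0   0
   0   0   0   0   0   0]
0.02059768753549256 ((467.2655334472656, -129.2767791748047), (42.180904388427734, 90.1483154296875), 78.94153594970703)
wrist 0.020098635614591423 [   0    0    0   47   19   11   13   54   20 2309 3092   18    0    0
    0    0    0    0    0    0    0    0    0    0] ((467.1335754394531, -130.90118408203125), (39.72128677368164, 90.501953125), 79.42781066894531)
[0.55, 0.25, 0.145] [(-80, 1), (-80, -1), (-60, 1), (-60, -1), (-40, 1), (-40, -1), (-20, 1), (-20, -1), (0, 1), (0, -1), (60, 1), (60, -1), (80, 1), (80, -1), (100, 1), (100, -1), (120, 1), (120, -1), (140, 1), (140, -1)]
[0.6, 0.2, 0.145] [(-80, 1), (-80, -1), (-60, 1), (-60, -1), (-40, 1), (-40, -1), (-20, -1), (0, 1), (0, -1), (40, 1), (40, -1), (60, 1), (60, -1), (80, 1), (80, -1), (100, 1), (100, -1), (120, 1), (120, -1)]
[0.5, 0.2, 0.145] [(-80, 1), (-80, -1), (-60, 1), (-60, -1), (-40, 1), (-40, -1), (-20, 1), (-20, -1), (60, -1), (80, 1), (80, -1), (100, 1), (100, -1), (120, 1), (120, -1), (140, 1), (140, -1)]
[0.55, -0.16, 0.2] [(-120, 1), (-120, -1), (-100, 1), (-100, -1), (-80, 1), (-80, -1), (-60, 1), (-60, -1), (20, -1), (40, 1), (40, -1), (60, 1), (60, -1), (80, 1), (80, -1), (100, 1), (100, -1)]
```

Wrist, scene and side depth all give this flat blank a thickness of 20 mm, so it is the target. My plan:
- Grip it across its 40 mm height near one end and roll the tool horizontal.
- Set it on edge with the gripped end overhanging the anvil's -x end.
- Regrip from above across its thickness, which also measures it, and centre it.

```bash
cat >> h.py <<'E'
def Rh(phi,sg=-1):
    a=np.radians(phi);y=np.array([np.cos(a),np.sin(a),0]);zz=np.array([0,0,sg]);return np.column_stack([np.cross(y,zz),y,zz])
AX=np.array([np.cos(np.radians(12.95)),np.sin(np.radians(12.95))]);AY=np.array([-AX[1],AX[0]]);AC=np.array([.562,.2505])
def st(tag=''):
    s=env.sense();print(tag,round(s['t'],2),np.round(s['ee_pos'],4),'F',np.round(s['wrist_force'],2),'M',np.round(s['moment'],2),'w',round(s['gripper_width'],4));return s
E
python3 - <<'E'
from h import *
u=np.array([np.cos(np.radians(-11)),np.sin(np.radians(-11))]);c=np.array([.467,-.130]);g=c-.029*u
p,d,X=cloud('scene');w=np.array([-u[1],u[0]])
for sg in(1,-1):
    f=g+sg*.055*w;D=X[...,:2]-f;m=(abs(D@u)<.014)&(abs(D@w)<.013)&(X[...,2]>.006)&(X[...,2]<.05)&(d>0);print('finger',f,m.sum())
for z in(.05,-.027):print(solver.inverse_kinematics([*g,z],R(-11)) is not None)
# final poses
for h in(.24,.16,.142):
    P=AC-.109*AX+.037*AY;print(P,solver.inverse_kinematics([*P,h],Rh(102.95)))
try:
    env.reach([*g,.05],R(-11));env.movel([*g,-.02],rate=.1);st('low');env.movel([*g,-.026],rate=.05);st('bottom')
except env.PlanningError as e: print('PE',e)
p,d=viewer.read_camera('side');cv2.imwrite('pics/side4.png',cv2.resize(p[100:300,200:450,::-1],None,fx=3,fy=3))
E
```

```text
finger [ 0.44902731 -0.07047704] 0
finger [ 0.42803832 -0.17845603] 0
True
True
[0.44748058 0.26213197] [ 0.66154853  0.93513652 -0.71210604  1.95987941 -0.95318592  1.27038818
 -0.59916813]
[0.44748058 0.26213197] [ 0.65435419  1.10182958 -0.69018731  1.92334537 -0.87268825  1.19626753
 -0.53290983]
[0.44748058 0.26213197] [ 0.65301731  1.13897739 -0.68483431  1.91137118 -0.85426934  1.18246089
 -0.5208227 ]
low 9.22 [ 0.4391 -0.1247 -0.0196] F [0.3  0.32 0.05] M [ 0.05  0.03 -0.01] w 0.092
bottom 9.49 [ 0.4385 -0.1245 -0.026 ] F [-0.24 -0.19 -0.5 ] M [ 0.06  0.01 -0.  ] w 0.0916
```

View pics/side4.png

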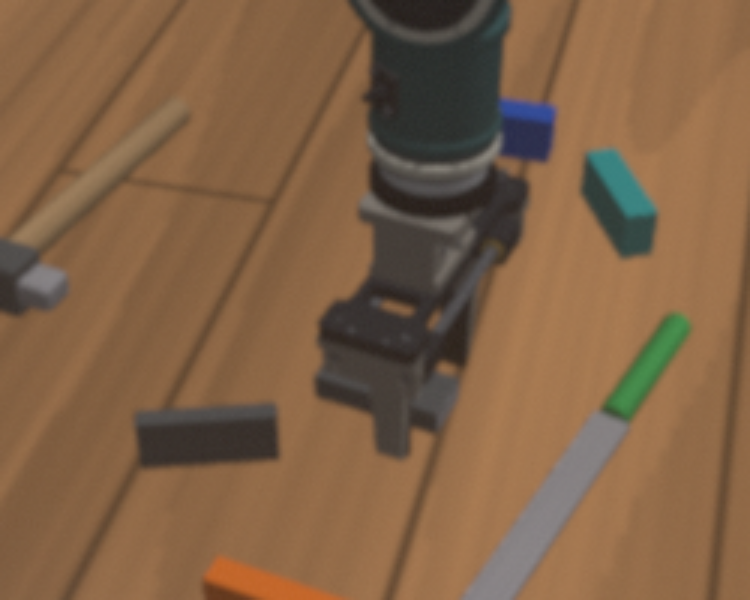

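The fingers now straddle the blank down to the bench, with the near finger tip at crop (392,450). Next I grip and lift.

```bash
python3 - <<'E'
from h import *
effector.grasp(58);s=st('grip');g=s['ee_pos'][:2]
env.movel([*g,.10],rate=.15);s=st('lift')
p,d=viewer.read_camera('side');cv2.imwrite('pics/side5.png',cv2.resize(p[60:260,200:450,::-1],None,fx=3,fy=3))
p,d=viewer.read_camera('wrist');cv2.imwrite('pics/wrist5.png',p[:,:,::-1])
E
```

```text
grip 10.38 [ 0.4383 -0.1248 -0.026 ] F [-0.85 -1.75  0.8 ] M [-0.34  0.21 -0.05] w 0.0392
lift 11.38 [ 0.4372 -0.1245  0.099 ] F [-0.02 -0.33 -5.72] M [ 0.06  0.17 -0.  ] w 0.0396
```

View pics/side5.png

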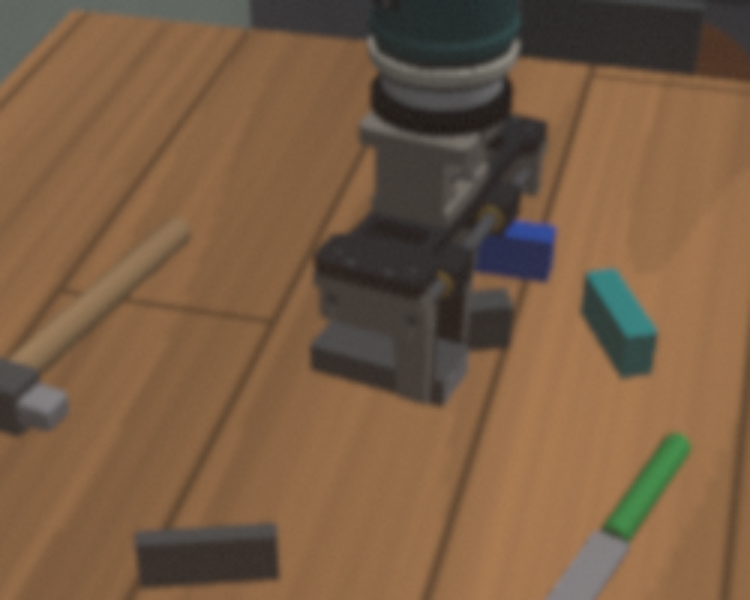

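View pics/wrist5.png

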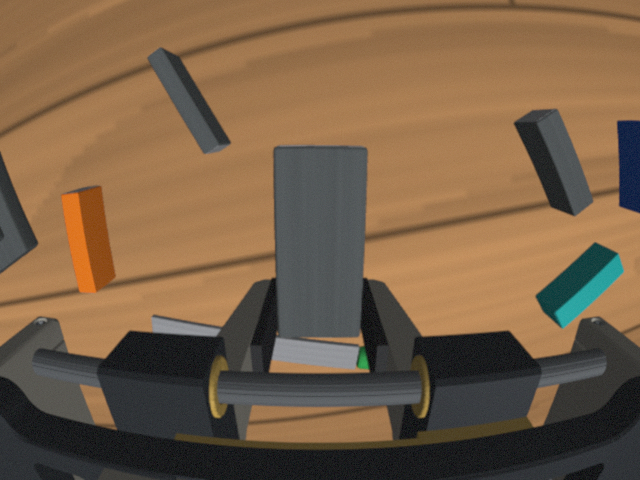

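The wrist reads 5.72 N, about 0.58 kg, which is the 20 mm blank's weight. It hangs level. Next I roll it and carry it above the anvil end.

```bash
python3 - <<'E'
from h import *
s=env.sense();e=s['ee_pos']
env.movel([e[0],e[1],.24],rate=.25)
P=AC-.109*AX+.036*AY
env.reach([*P,.27],Rh(102.95));st('over')
env.movel([*P,.19],rate=.1);st('near')
for n in('side','scene'):
    p,d=viewer.read_camera(n);cv2.imwrite(f'pics/{n}6.png',p[:,:,::-1])
E
```

```text
over 13.46 [0.4478 0.2607 0.2691] F [ 0.01  0.32 -6.36] M [-2.17 -0.32 -0.01] w 0.0398
near 14.41 [0.4479 0.2612 0.1905] F [-0.13 -0.48 -5.21] M [-2.23 -0.35 -0.09] w 0.0395
```

View pics/side6.png

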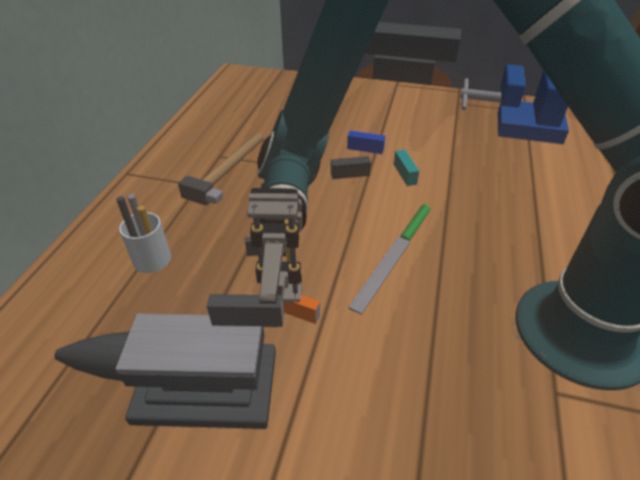

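View pics/scene6.png

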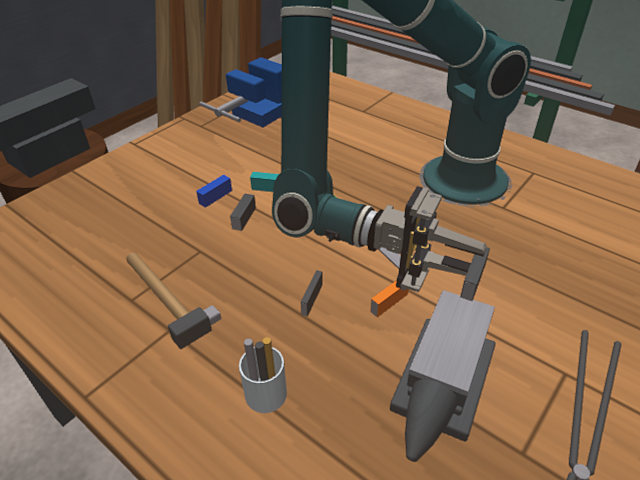

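```bash
python3 - <<'E'
from h import *
for n in('scene','side'):
    p,d,X=cloud(n);h=cv2.cvtColor(p,cv2.COLOR_RGB2HSV)
    m=(h[...,0]<12)&(h[...,1]>200)&(h[...,2]>90)&(d>0)&(X[...,2]>.005)&(X[...,2]<.06)&(X[...,0]>.3)&(X[...,0]<.7)
    P=X[m];T=P[P[:,2]>.034];print(n,len(P),P[:,2].max(),cv2.minAreaRect((T[:,:2]*1000).astype('float32')))
    # gripper body + blank in local anvil frame
    loc=np.stack([(X[...,:2]-AC)@AX,(X[...,:2]-AC)@AY],-1);Z=X[...,2]
    m=(Z>.06)&(Z<.32)&(loc[...,1]>-.17)&(loc[...,1]<-.04)&(loc[...,0]>-.17)&(loc[...,0]<-.04)
    print('body z',np.percentile(Z[m],[.5,1,99]),'y',np.percentile(loc[m][:,1],[1,99]),'x',np.percentile(loc[m][:,0],[1,99]))
    m=(Z>.14)&(Z<.24)&(loc[...,1]>-.015)&(loc[...,1]<.03)&(loc[...,0]>-.14)&(loc[...,0]<.1)&(d>0)
    m2=m&(loc[...,0]>-.085)
    print('blank x',np.percentile(loc[m2][:,0],[1,99]),'y',np.percentile(loc[m2][:,1],[1,99]),'z',np.percentile(Z[m2],[1,99]))
E
```

```text
scene 18 0.041742252321724904 ((492.55615234375, 83.26631927490234), (13.159042358398438, 57.57114791870117), 60.08449935913086)
body z [0.10445098 0.10735626 0.28597394] y [-0.16790352 -0.04157455] x [-0.13764647 -0.07565867]
blank x [-0.08411896 -0.03454833] y [-0.00952269  0.01025491] z [0.1728183  0.21207085]Traceback (most recent call last):
  File "<stdin>", line 5, in <module>
    return umr_maximum(a, axis, None, out, keepdims, initial, where)
ValueError: zero-size array to reduction operation maximum which has no identity
```

The blank is upright in depth: z 0.173–0.212, anvil-local y ±10 mm, outer end at x = -35 mm. The gripper body will clear the orange bar by more than 7 mm. Next I lower until contact.

```bash
python3 - <<'E'
from h import *
P=AC-.109*AX+.036*AY
env.movel([*P,.144],rate=.12);s=st('c');f0=s['wrist_force'][2]
z=.144
while z>.134:
    z-=.0015;env.movel([*P,z],rate=.03);s=st(f'{z:.4f}')
    if s['wrist_force'][2]-f0>3: break
for n in('side','scene'):
    p,d=viewer.read_camera(n);cv2.imwrite(f'pics/{n}7.png',cv2.resize(p[(180 if n=='side' else 200):,(50 if n=='side' else 300):][:240,:300,::-1],None,fx=2.5,fy=2.5))
E
```

```text
c 15.14 [0.4477 0.2613 0.1444] F [-0.26  0.12 -5.86] M [-2.25 -0.37  0.01] w 0.0398
0.1425 15.39 [0.4478 0.2611 0.143 ] F [ 0.09 -0.74 -6.39] M [-2.25 -0.39 -0.02] w 0.0394
0.1410 15.64 [0.4477 0.2611 0.1411] F [ 0.36  0.64 -5.94] M [-2.2  -0.31  0.03] w 0.039
0.1395 15.89 [0.4476 0.2613 0.1405] F [-0.02 -1.07 -0.36] M [-1.17 -0.42  0.2 ] w 0.0392
```

View pics/side7.png

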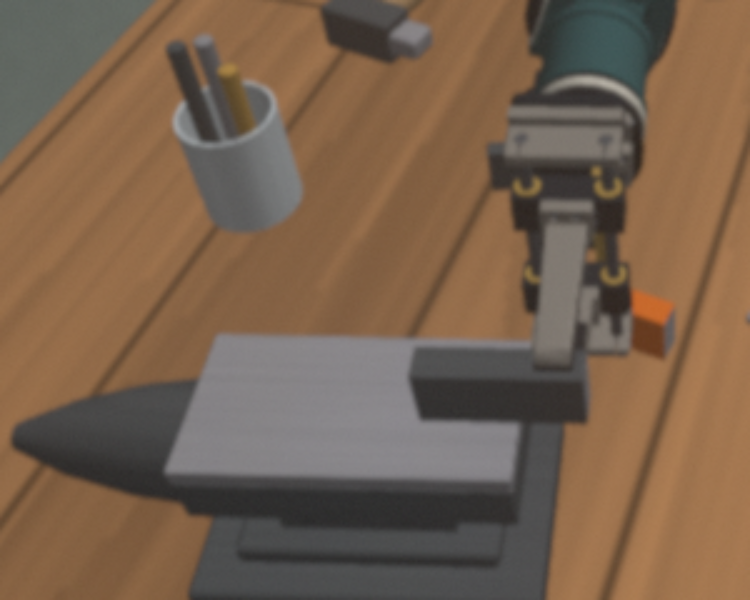

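View pics/scene7.png

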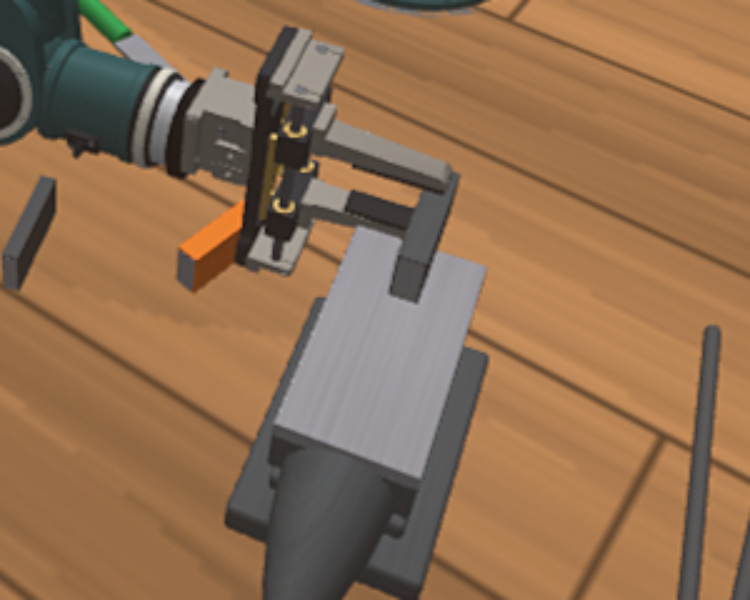

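The blank stands on edge on the face with its gripped end overhanging, and the anvil carries the load (Fz ≈ 0). Next I release and back straight out.

```bash
python3 - <<'E'
from h import *
effector.release();s=st('rel');e=np.array(s['ee_pos'])
Q=e[:2]-.075*AY
env.movel([*Q,e[2]],rate=.12);st('back')
env.movel([*Q,.27],rate=.25);st('up')
for n in('side','scene'):
    p,d,X=cloud(n);cv2.imwrite(f'pics/{n}8.png',cv2.resize(p[(180 if n=='side' else 200):,(50 if n=='side' else 300):][:240,:300,::-1],None,fx=2.5,fy=2.5))
    loc=np.stack([(X[...,:2]-AC)@AX,(X[...,:2]-AC)@AY],-1);Z=X[...,2]
    m=(Z>.153)&(Z<.168)&(abs(loc[...,0])<.14)&(abs(loc[...,1])<.06)
    r=cv2.minAreaRect((X[m][:,:2]*1000).astype('float32'));print(n,m.sum(),r,'local',(np.array(r[0])/1000-AC)@AX,(np.array(r[0])/1000-AC)@AY,np.percentile(Z[m],[5,50,95]))
E
```

```text
rel 16.88 [0.4477 0.2611 0.1395] F [ 0.8   0.38 -1.14] M [-0.89 -0.21 -0.01] w 0.0918
back 17.65 [0.4642 0.1886 0.1398] F [0.09 0.49 0.26] M [-0.87 -0.21  0.01] w 0.092
up 18.32 [0.464  0.1883 0.2691] F [ 0.97  0.55 -0.26] M [-0.94 -0.2   0.03] w 0.0917
side 1111 ((484.569580078125, 233.92193603515625), (90.85012817382812, 22.986757278442383), 13.160868644714355) local -0.07917620991639406 0.0011957915267542187 [0.15470725 0.16004823 0.16165961]
scene 531 ((482.7255554199219, 232.58189392089844), (92.68109893798828, 20.085485458374023), 12.9714994430542) local -0.08127363798881655 0.0003030792051970548 [0.15624664 0.16022684 0.16200981]
```

View pics/side8.png

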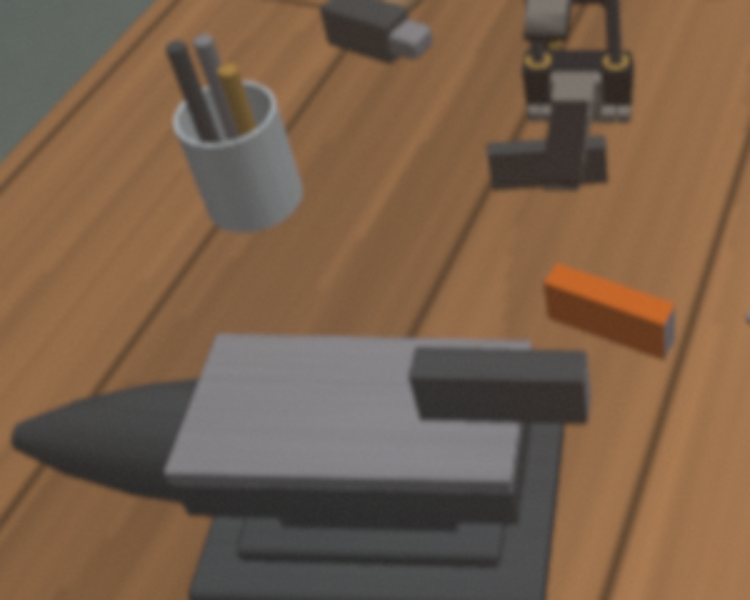

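The blank stands upright on its own at anvil-local (-80, 0) mm, top at z=0.160, angle 13°. Next I regrip from above across the thickness.

```bash
python3 - <<'E'
from h import *
b=np.array([.4837,.2332])
print(solver.inverse_kinematics([*b,.25],R(13)))
env.reach([*b,.25],R(13));env.movel([*b,.15],rate=.25);env.movel([*b,.097],rate=.1);s=st('dn')
effector.grasp(40);s=st('pinch');g=s['ee_pos'];env.movel([g[0],g[1],g[2]+.02],rate=.1);st('lift')
p,d=viewer.read_camera('side');cv2.imwrite('pics/side9.png',cv2.resize(p[120:360,50:350,::-1],None,fx=2.5,fy=2.5))
E
```

```text
[-0.06356247  0.26308744 -0.5323952   1.7754256   0.14565031  1.14218732
 -1.98556898]
dn 20.96 [0.4842 0.2336 0.0976] F [ 0.41 -0.7   0.81] M [ 0.04  0.06 -0.01] w 0.0918
pinch 22.04 [0.4837 0.2329 0.097 ] F [-0.14 -1.33  0.41] M [-0.23 -0.01  0.02] w 0.0196
lift 22.39 [0.4836 0.2329 0.1169] F [-0.89 -0.3  -6.1 ] M [ 0.05 -0.02 -0.05] w 0.0199
```

View pics/side9.png

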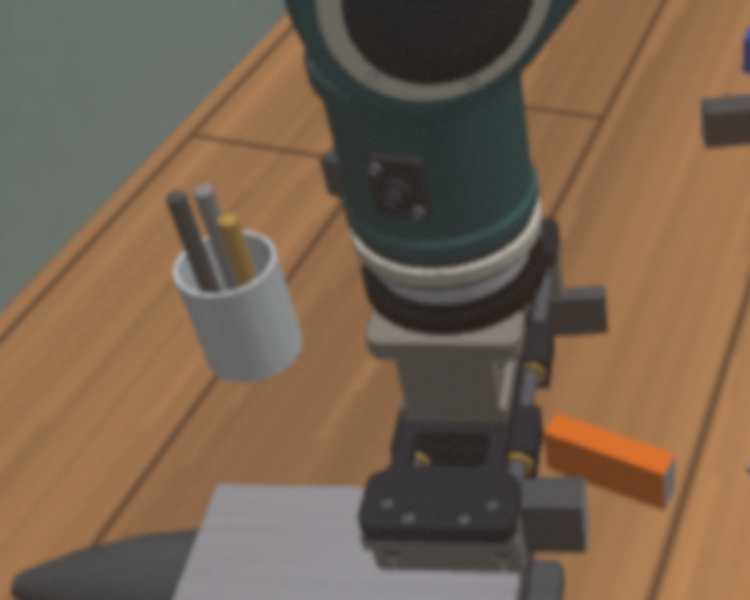

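The pinch reads 19.6–19.9 mm, so this is the 20 mm blank. Next I carry it 80 mm to the face centre and set it down.

```bash
python3 - <<'E'
from h import *
s=env.sense();e=np.array(s['ee_pos']);T=e[:2]+.080*AX
env.movel([*T,e[2]],rate=.12);s=st('over');f0=s['wrist_force'][2]
z=.101;env.movel([*T,z],rate=.06);s=st('')
while z>.092:
    z-=.0015;env.movel([*T,z],rate=.03);s=st(f'{z:.4f}')
    if s['wrist_force'][2]-f0>3.5:break
effector.release();st('rel');env.movel([*T,.22],rate=.2)
env.reach([.40,.0,.30],R(13));st('clear')
for n in('side','scene'):
    p,d,X=cloud(n);cv2.imwrite(f'pics/{n}10.png',p[:,:,::-1])
    loc=np.stack([(X[...,:2]-AC)@AX,(X[...,:2]-AC)@AY],-1);Z=X[...,2]
    m=(Z>.153)&(Z<.168)&(abs(loc[...,0])<.09)&(abs(loc[...,1])<.06)
    r=cv2.minAreaRect((X[m][:,:2]*1000).astype('float32'));print(n,m.sum(),r,'local',(np.array(r[0])/1000-AC)@AX,(np.array(r[0])/1000-AC)@AY,np.percentile(Z[m],[5,50,95]))
    for c,a0 in(((.467,-.3364),23),((.564,-.0457),19)):
        m=(Z>.036)&(Z<.05)&(np.hypot(X[...,0]-c[0],X[...,1]-c[1])<.055)
        if m.sum()>20:print('other',m.sum(),cv2.minAreaRect((X[m][:,:2]*1000).astype('float32')),np.median(Z[m]))
    print([ (r['at'],r['score']) for r in tip_of(n,'anvil')][:1])
E
```

```text
over 23.26 [0.5602 0.2504 0.1159] F [ 0.64  0.26 -5.33] M [0.   0.05 0.03] w 0.0198
 23.67 [0.5607 0.2503 0.1004] F [ 0.28 -0.11 -3.74] M [0.05 0.02 0.02] w 0.0199
0.0995 23.92 [0.5613 0.2506 0.0996] F [ 0.16 -0.64 -5.49] M [0.01 0.03 0.  ] w 0.0194
0.0980 24.17 [0.5612 0.2505 0.098 ] F [ 0.04  0.15 -6.  ] M [0.   0.04 0.02] w 0.0197
0.0965 24.42 [0.5617 0.2507 0.0971] F [-0.22 -0.82 -2.33] M [-0.1   0.19 -0.03] w 0.0198
0.0950 24.67 [0.5617 0.2507 0.097 ] F [-3.91 -2.38  8.64] M [-0.49  0.95  0.01] w 0.0195
rel 25.8 [0.5613 0.2506 0.095 ] F [-0.22 -0.41  0.17] M [ 0.02  0.   -0.03] w 0.0917
clear 27.75 [0.4005 0.0007 0.2997] F [0.73 0.18 0.3 ] M [-0.02  0.01  0.02] w 0.0919
side 1101 ((562.1848754882812, 252.07595825195312), (90.70014953613281, 22.28002166748047), 12.757909774780273) local 0.0005333466661748803 0.001494444609795376 [0.1546529  0.16002733 0.1616843 ]
other 305 ((466.55621337890625, -335.19110107421875), (90.69723510742188, 30.263504028320312), 22.519685745239258) 0.039387831367865056
other 299 ((563.9597778320312, -45.52556228637695), (88.94161224365234, 17.672405242919922), 20.531269073486328) 0.039930603612577165
[([0.5695, 0.2508, -0.0015], 0.7)]
scene 639 ((560.9276123046875, 250.9708251953125), (91.29270935058594, 20.11612319946289), 12.995833396911621) local -0.0009396003453252186 0.0006991730291305837 [0.15680513 0.16017828 0.16210686]
other 299 ((464.8591003417969, -337.3404541015625), (93.59029388427734, 28.7891902923584), 22.320018768310547) 0.04020991578422295
other 266 ((563.6986083984375, -46.033958435058594), (91.47492980957031, 14.527355194091797), 20.003618240356445) 0.04021039310650665
[]
```

View pics/side10.png

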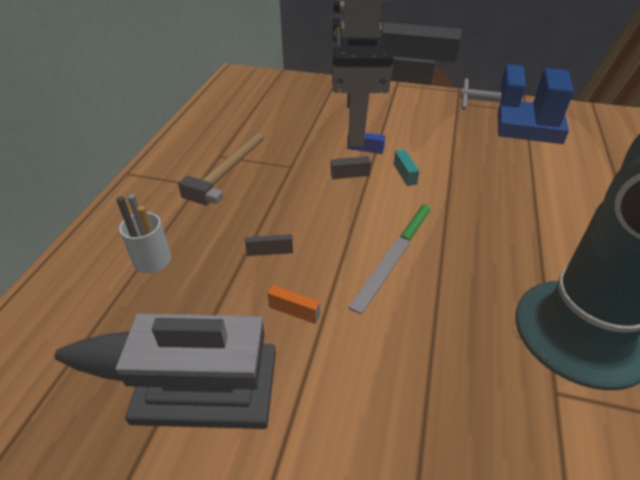

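View pics/scene10.png

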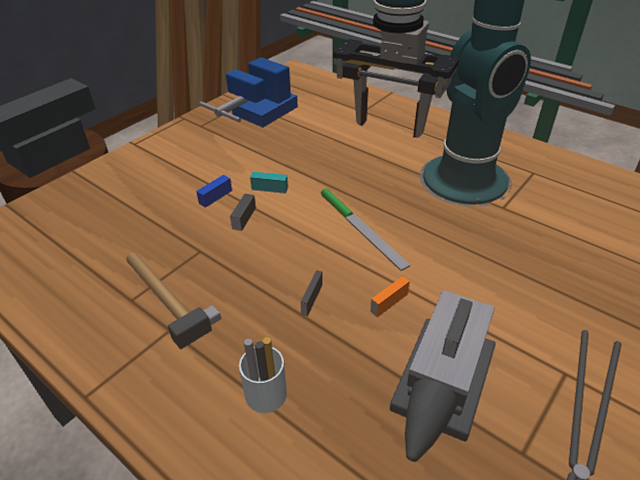

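Both views show the blank standing in the middle of the anvil face (scene 457,328; side 190,332). The other two stand at their starts, at scene (243,211) and (312,292), and the robot is clear.

```bash
python3 -c "
from h import *
print(workorder.finish_job())"
```

```text
the job is handed in; nothing more can be done
None
```

The 20 mm blank now stands on edge in the middle of the anvil face, released, and the job was handed in at about 28 s of the 56 s. The hand-in reports no verdict, and I have no direct reading of the load on the anvil.

**What went wrong:** My first pinch failed. The real fingertips are about 32 mm short of the reported TCP, so the fingers closed on top of the blank and tipped it flat. I worked out the offset from the camera depth and allowed for it afterwards. I gripped the flat blank by its 40 mm height and rolled it upright with the tool horizontal. I set it overhanging the end of the anvil, regripped it from above across its thickness and centred it.

**It is the 20 mm blank:**
- **Pinch:** the finger opening read 19.6–19.9 mm.
- **Depth:** it was 20 mm thick when lying flat.
- **Weight:** it read about 5.3–6.1 N in the fingers.

I did not pinch the other two; depth shows them at about 14 and 26–30 mm.

**Last checks:**
- **Position:** the blank is within 2 mm of the face middle by depth. The trained network puts the anvil centre about 7 mm away from my fit, which is still well inside the 30 mm limit.
- **Upright:** its top is level at z = 0.160 m.
- **Other two blanks:** both stand upright within about 2 mm of their starts.
- **Robot:** it touches nothing.

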